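# Turn the grading leaf over

### The arm

A 6-joint arm with a two-finger parallel gripper is mounted at the origin on a cart in front of the work surface, level with it; the furniture and walls round the work are solid. World frame = base frame: x ahead of the robot, y to its left, z up, the work surface at z = 0. Lengths are in mm, angles in rad, forces in N, time in s.
With the tool pointing down it reaches from about 350 to 775 mm from the base axis. Payload 7.3 kg.
Tool frame: the origin (TCP) lies at the centre of the arm's flange, where the gripper is bolted on; the fingertips stand 178 mm ahead of it and the grasp point (between the pads) lies 159 mm ahead of it; z points along the fingers, y is the direction in which the jaws open and shut (so a half turn about z gives the same grasp; the last joint's range is limited). The gripper opens to 92 mm and grips with 3 to 60 N. Pads are 19 mm wide; open, the fingers measure 130 mm over their backs; the gripper's body (75 mm by 190 mm) begins 47 mm behind the grasp point.
Start: joints at [-0.146, 0.342, 1.524, -0, 1.275, -0.146], TCP at [525.003, 0.022, 404.741] pointing down, gripper open.
Joint ranges: [-2.53, 2.53], [-0.77, 2.02], [0.04, 2.7], [-1, 4.14], [0.28, 2.66], [-3.11, 3.11]. Speed limits (rad/s): [2.57, 2.57, 3.14, 3.14, 3.14, 3.14].

### API

Orientations are given as [roll, pitch, yaw] about the fixed x, y, z axes, in that order (R = Rz(yaw) Ry(pitch) Rx(roll)).
In Python, from plant import get_obs, capture, close_job gives the robot as it stands. The module is installed in compiled form; this text tells all that it offers.
- The arm moves only by the shell command python3 -m pendant 'ROWS'. ROWS is JSON, a list of rows, each a list of 3 entries, a list of its own where there are three numbers: the shift along the tool's x, y, z in m, then the turn, a rotation vector about the tool's x, y, z in rad, then the finger opening in m, from 0 to 0.0918. In form: [[[tx, ty, tz], [wx, wy, wz], fingers], ...]. A call has 1 to 10 rows; each row is the pose to reach, as a shift and turn from the pose commanded when the call began, along the tool's axes at that moment; what a row does not reach only later rows make up. A row lasts 1/12 s, in which the tool goes at most 41.7 mm and 7.16 degrees, less where a joint would pass 70% of its speed; a pose out of reach is approached as far as the arm can. A call with a gripper value outside its range is refused whole. The fingers move at their own pace and stop on an object; the grip force is fixed at half the most. Time passes only in rows, so rows that repeat a pose let the fingers close. It gives the time, the measured TCP pose, the force and the opening at its end, in the units of the state.
- get_obs(): the state, without advancing time (a new reading comes with each control period).
- capture(name): name is "scene" or "side" or "wrist"; returns a dict with "color" (420x560x3 uint8, red, green, blue), "mtx" (3x3 intrinsics, pixels), "rvec" (rotation vector, rad) and "tvec" (3), from world to camera coordinates, as OpenCV has them. Camera axes: x right, y down, z forward; pixel columns grow to the right and rows downward; lengths in mm; the calibration is good to about 2 mm. A picture is of the moment at which its call begins. There is no depth.
- close_job(): hands the job in, once; it reports no verdict.
The state is a dict: "time": time; "joint_positions": joint angles; "dq": joint speeds; "tau": joint torques, N m; "tool_pos": TCP position; "tcp_rot": TCP orientation; "contact_force": force on the tool from outside, world axes, zero at the start; "moment": the same for the moment, N m; "grip_width": finger opening in mm.
Only numpy, scipy, OpenCV 4.12 (cv2) and the standard library are available. Lean on these libraries where they do the work, as an engineer would, in place of code of your own. Each camera call takes 0.05 s, during which the arm holds its last target. There are 200 camera calls.

### The job

Turn the grading board over to its other page using fingertips only. First push the tally counter off the board so that it stands on the bench, then turn the hinged leaf over its spine and press it down flat on the side where the counter was. Do not pinch or lift anything, and leave the cup, the peg and the label roll where they are.

Things in the scene. Friction and masses are not known exactly. Their poses are not given: they have to be found in the camera images.
- board: fixed flat blue board, 100 mm along its own x, 200 mm along its own y, 6 mm thick, with two light grey pages; origin at the centre of its underside, on the bench, z up. A spine (hinge) runs along its x through its middle. The leaf starts over the page on its -y side; the counter stands on the page on its +y side. At yaw 0 its axes are the world's; it is turned up to 0.4 rad either way.
- spine (a point): middle of the hinge axis of the leaf, 9 mm above the bench, over the board's origin; axes as the board's
- leaf (a joint): angle of the leaf about the spine, rad: 0 = flat on the board's -y page, pi/2 = upright, pi = flat on its +y page. It starts propped up at 0.6 to 1.0. The hinge is stiff (0.09 N m) and the leaf (0.09 kg) stays wherever it is left, so it must be pushed all the way down
- leaf_edge (a point): middle of the free edge of the leaf, marked by a red strip. The leaf is a rigid plate, 84 mm along the spine, 5 mm thick, its free edge 86 mm from the hinge axis; white on the face that looks up at joint 0, yellow on the other
- tally_counter: loose white and chrome hand tally counter, 58 x 50 x 27 mm high, 70 g, standing on the board's +y page at any yaw; origin at the centre of its underside, z up
- sample_cup: bystander: loose white sample cup with a red lid, 64 mm across, 58 mm high, on the bench beyond the board, to the right; origin at the centre of its underside
- peg_red: bystander: loose red spring peg (bag clip) lying on the bench, 71 mm long, 21 mm wide, 10 mm thick, on the robot's side of the board; origin at the middle of its underside, its y along its length
- label_roll: bystander: loose roll of white labels lying flat, 82 mm across, 40 mm high, on the bench to the right of the board; origin at the centre of its underside
Not all that is in view belongs to the job. Of the things that look like the tally_counter, the middle-sized one is meant.

How it is judged (in metres and radians):
On the way, in this order (a step that is already met when the one before it is completed fails the run):
1. the tally counter stands on the bench, off the board, while the leaf has not yet been turned past upright (height (world z) of tally_counter below 0.003 m and angle between tally_counter's own z axis and vertical below 0.07 rad and value of joint leaf below 1.57 rad), for 0.2 s.
2. the leaf has been turned over its spine and lies flat on the other page (value of joint leaf above 3.05 rad), for 0.2 s.
At the end, for the whole second after the job is handed in: The leaf lies flat on the page opposite its start (joint above 3.05 rad, free edge within about 8 mm of flat) and is at rest; the tally counter stands upright and still on the bench, wholly off the board (underside within 3 mm of the bench, tilt under 0.07 rad) (value of joint leaf above 3.05 rad and not (velocity of joint leaf above 0.1 rad/s) and not (velocity of joint leaf below -0.1 rad/s) and height (world z) of tally_counter between -0.01 and 0.003 m and angle between tally_counter's own z axis and vertical below 0.07 rad and linear speed of tally_counter below 0.01 m/s); the robot touches nothing.
It fails at once if the tally counter is lifted (underside more than 30 mm above the bench) (height (world z) of tally_counter above 0.03 m).
It fails at once if the tally counter is pushed off the bench (height (world z) of tally_counter below -0.03 m).
It fails at once if the cup, the peg or the label roll is shifted by more than 20 mm (distance of any of sample_cup, peg_red, label_roll from where it was at the start of the episode above 0.02 m).
It also fails if it takes over 51 s, if anything falls off the work surface, if the arm or the gripper's body presses on something with over 40 N, if the wrist force passes 120 N, or if a joint passes its speed limit or range.

## Working session

There is one attempt and no reset: what is moved stays moved. The work goes in short steps, Python scripts to look and compute and a shell command to move; the robot and the scene stay as the last step left them, time stands still between calls to the robot, and variables do not carry over. Pictures are saved under pics/ and viewed, about 8 in all and at most 12, crops included, and the job is handed in when it is done.

```bash
mkdir -p pics; cat > h.py <<'E'
import numpy as np, cv2
from plant import get_obs, capture
def snap(n,f=None):
    c=capture(n)
    if f: cv2.imwrite('pics/'+f,c['color'][:,:,::-1])
    return c
def ray(c,p):
    R=cv2.Rodrigues(np.array(c['rvec'],float))[0]; t=np.array(c['tvec'],float).ravel()
    d=R.T@np.linalg.inv(c['mtx'])@np.array([p[0],p[1],1.]); return -R.T@t,d/np.linalg.norm(d)
def onz(c,p,z):
    o,d=ray(c,p); return o+d*(z-o[2])/d[2]
def proj(c,P):
    return cv2.projectPoints(np.array(P,float).reshape(-1,3),np.array(c['rvec'],float),np.array(c['tvec'],float),np.array(c['mtx'],float),None)[0].reshape(-1,2)
E
python3 - <<'E'
from h import *
import pickle
d={n:snap(n) for n in('scene','side','wrist')}
pickle.dump(d,open('d.pkl','wb'))
a=np.hstack([d['scene']['color'],d['side']['color']])
cv2.imwrite('pics/scene.png',d['scene']['color'][:,:,::-1]);cv2.imwrite('pics/side.png',d['side']['color'][:,:,::-1]);cv2.imwrite('pics/wrist.png',d['wrist']['color'][:,:,::-1])
for n in d: print(n,ray(d[n],(280,210)))
print(get_obs())
E
```

```text
scene (array([ -36.25979338, -382.65339938,  502.07060628]), array([ 0.72703739,  0.42801538, -0.53686076]))
side (array([537.49890719, 794.77134525, 688.82189166]), array([ 0.03646337, -0.78389593, -0.61982061]))
wrist (array([524.69234503,  80.61436871, 383.31451412]), array([ 0.01050917, -0.30874126, -0.951088  ]))
{'time': 0.15, 'joint_positions': array([-1.45987509e-01,  3.42554281e-01,  1.52477226e+00,  2.05934183e-06,
        1.27537434e+00, -1.45983249e-01]), 'dq': array([-0.0005056 , -0.00399266, -0.00289101,  0.00128857, -0.00065707,
        0.0004949 ]), 'tau': array([ 7.52666965e-04, -4.31470585e+01, -2.44352603e+01,  7.18239485e-02,
        5.38185902e-02, -1.32920518e-04]), 'tool_pos': array([5.24909421e+02, 4.24133103e-02, 4.04217697e+02]), 'tcp_rot': array([-3.14049650e+00, -1.63157036e-04,  1.57079138e+00]), 'contact_force': array([-0.37859155, -0.11839234,  0.16500298]), 'moment': array([0.02655181, 0.00975008, 0.07274566]), 'grip_width': 91.2963135345827}
```

View pics/scene.png

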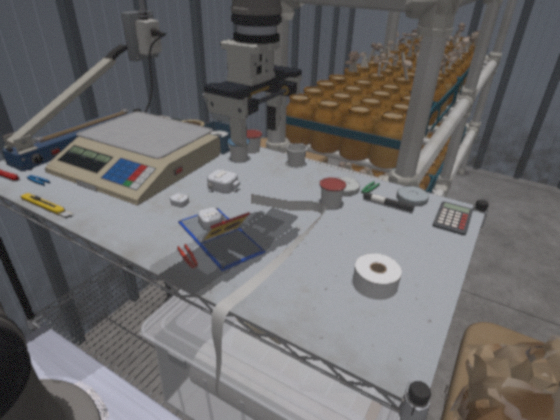

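View pics/side.png

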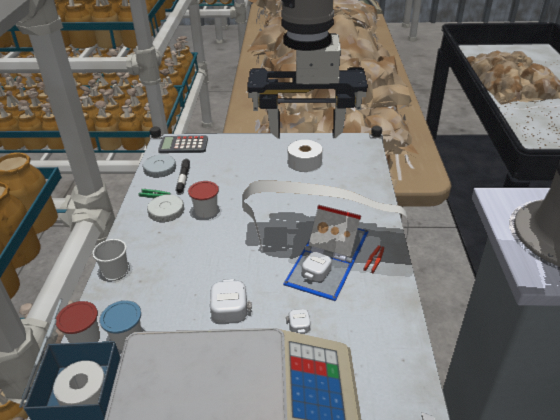

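View pics/wrist.png

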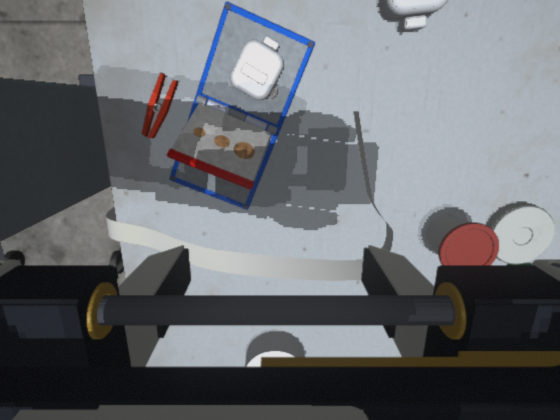

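Scene: three counters are in view. In the side view the large one is at (228,300), a small one is at (299,320), and one on the board is at (316,264), which is also (258,68) in the wrist view. The one on the board is middle-sized and so is the target. The peg is at wrist (160,105), the cup at side (204,200) and the roll at side (305,155). Next I'll measure, with a close crop to check.

```bash
cat > m.py <<'E'
from h import *
import pickle
d=pickle.load(open('d.pkl','rb'));w=d['wrist'];im=w['color'].astype(int)
r,g,b=im[...,0],im[...,1],im[...,2]
big=lambda m:max(cv2.findContours(m.astype(np.uint8),cv2.RETR_EXTERNAL,cv2.CHAIN_APPROX_NONE)[0],key=cv2.contourArea)
bm=(b>r+40)&(b>g+30); bm=cv2.morphologyEx(bm.astype(np.uint8),cv2.MORPH_CLOSE,np.ones((5,5)))
ys,xs=np.nonzero(bm[:215]);pts=np.array([onz(w,p,6)[:2] for p in zip(xs,ys)],np.float32)
(c,s,a)=cv2.minAreaRect(pts);print('board',c,s,a)
rm=(r>g+50)&(r>b+50)
rm[:,:]&=(np.arange(420)[:,None]<215)&(np.arange(560)[None]<300)
n,l,st,ce=cv2.connectedComponentsWithStats(rm.astype(np.uint8))
for i in range(1,n):
  if st[i,4]>60: print('red',st[i],ce[i],onz(w,ce[i],5)[:2])
cm=(im.min(2)>175);cm[120:]=0
n,l,st,ce=cv2.connectedComponentsWithStats(cm.astype(np.uint8))
for i in range(1,n):
  if st[i,4]>150:
    q=np.argwhere(l==i)[:,::-1];P=np.array([onz(w,p,33)[:2] for p in q],np.float32);print('white',st[i],ce[i],cv2.minAreaRect(P))
for n,p in(('small',(299,320)),('large',(228,300)),('roll',(305,150)),('cup',(204,190))):print(n,onz(d['side'],p,20))
cr=cv2.resize(w['color'][0:215,110:330,::-1],None,fx=2.7,fy=2.7);cv2.imwrite('pics/crop.png',cr)
E
python3 m.py
```

```text
board (481.6324768066406, 69.63450622558594) (200.3618927001953, 99.65403747558594) 67.77589416503906
red [143  73  21  62 335] [152.7761194  100.93432836] [389.04468181  83.3437968 ]
red [148  80  29  58 360] [163.04444444 108.68611111] [399.46556417  75.20251414]
red [168 149  85  39 665] [209.3037594  168.41052632] [446.46410787   8.61529089]
white [393   0  53  10 411] [416.17761557   3.66909976] ((657.2474975585938, 168.86654663085938), (7.391249179840088, 48.37989807128906), 89.95103454589844)
white [406  16  21  12 184] [416.09782609  21.52173913] ((656.7289428710938, 154.75633239746094), (18.97678565979004, 8.074990272521973), 5.0895209312438965)
white [ 231   41   51   56 1879] [256.01436935  68.51463544] ((504.46685791015625, 112.62904357910156), (45.48736572265625, 40.21919250488281), 61.778446197509766)
white [ 296   46   79   74 2756] [337.91763425  87.55079826] ((582.6483154296875, 100.31027221679688), (68.85265350341797, 75.98419189453125), 87.8584213256836)
white [ 372   51   53   69 1868] [396.85760171  91.84154176] ((649.1715698242188, 97.31060028076172), (63.845558166503906, 53.50433349609375), 89.99319458007812)
white [445  83  23  37 295] [455.93898305 105.42711864] ((706.6188354492188, 81.76041412353516), (22.21617317199707, 35.65767288208008), 8.73008918762207)
white [424  88  15  32 227] [431.61674009 105.77092511] ((682.2234497070312, 80.38398742675781), (11.966988563537598, 30.047874450683594), 0.30857545137405396)
small [537.25477301 237.33660015  20.        ]
large [657.85395519 195.78818494  20.        ]
roll [ 523.45304283 -284.90940335   20.        ]
cup [ 745.06738849 -120.92457513   20.        ]
```

View pics/crop.png

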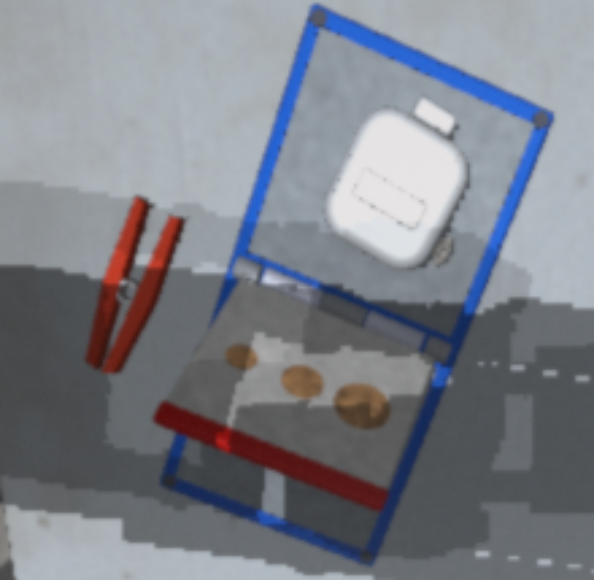

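Crop check: the counter sits on the upper page at about board (5,48), with the red-edged leaf below it and the peg on the left. The board is at (482,70) with yaw −0.388, and the leaf angle is about 0.93. I'll push the counter toward board −x, where the bench is clear, with the fingers closed.

```bash
python3 -m pendant '[[[0.03,0.013,0.04],[0,0,0.1],0],[[0.06,0.026,0.08],[0,0,0.2],0],[[0.088,0.038,0.12],[0,0,0.3],0],[[0.088,0.038,0.155],[0,0,0.388],0],[[0.088,0.038,0.155],[0,0,0.388],0],[[0.088,0.038,0.155],[0,0,0.388],0],[[0.088,0.038,0.155],[0,0,0.388],0]]'
python3 - <<'E'
from h import *
o=get_obs();print(o['tool_pos'],o['tcp_rot'],o['grip_width'])
c=snap('side')
cv2.imwrite('pics/s2.png',cv2.resize(c['color'][180:360,200:440,::-1],None,fx=3,fy=3))
E
```

```text
time: 0.73
tool_pos: [562.9, 88.1, 249.0]
tcp_rot: [-3.139, 0.001, 1.184]
contact_force: [-0.6, -0.2, 1.0]
grip_width: 49.8
[562.90908087  88.13385517 249.02467573] [-3.13947232e+00  1.09458611e-03  1.18404522e+00] 49.754258539887
```

View pics/s2.png

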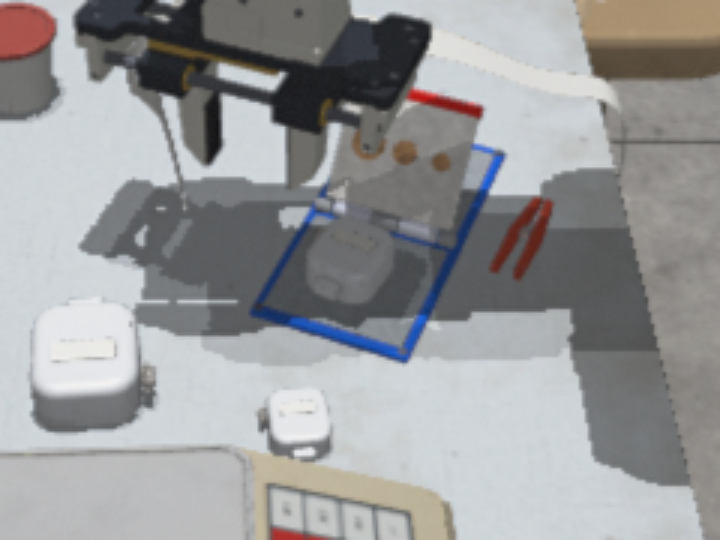

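The gripper hangs to the counter's board +x side with the fingers still closing. The peg and the bench on the −x side are clear.

```bash
python3 -m pendant '[[[0,0,0.0],[0,0,0],0],[[0,0,0.0],[0,0,0],0],[[0,0,0.0],[0,0,0],0],[[0,0,0.01],[0,0,0],0],[[0,0,0.03],[0,0,0],0],[[0,0,0.056],[0,0,0],0],[[0,0,0.056],[0,0,0],0],[[0,0,0.056],[0,0,0],0]]'
python3 -m pendant '[[[0,-0.008,0],[0,0,0],0],[[0,-0.016,0],[0,0,0],0],[[0,-0.022,0],[0,0,0],0],[[0,-0.028,0],[0,0,0],0],[[0,-0.034,0],[0,0,0],0],[[0,-0.04,0],[0,0,0],0],[[0,-0.046,0],[0,0,0],0],[[0,-0.052,0],[0,0,0],0],[[0,-0.058,0],[0,0,0],0],[[0,-0.058,0],[0,0,0],0]]'
python3 - <<'E'
from h import *
c=snap('side')
cv2.imwrite('pics/s3.png',cv2.resize(c['color'][180:360,200:440,::-1],None,fx=2.5,fy=2.5))
E
```

```text
time: 1.45
tool_pos: [562.5, 87.9, 192.8]
tcp_rot: [-3.139, 0.001, 1.183]
contact_force: [-0.1, 0.7, 0.9]
grip_width: 0.4
time: 2.28
tool_pos: [508.7, 110.4, 194.2]
tcp_rot: [3.141, -0.0, 1.183]
contact_force: [1.7, -0.1, 2.4]
grip_width: 0.6
```

View pics/s3.png

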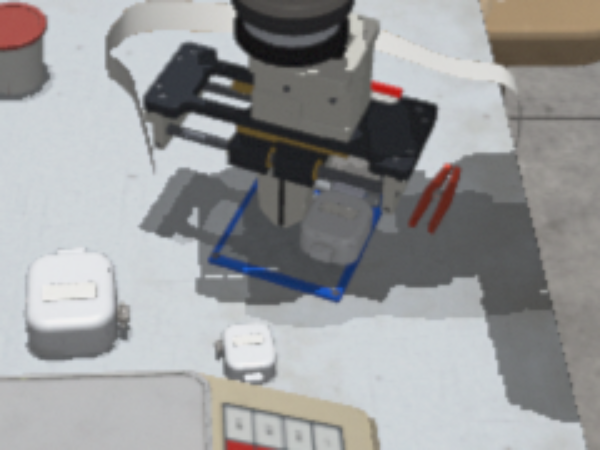

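The counter is sliding straight and is still upright. I'll keep going.

```bash
python3 -m pendant '[[[0,-0.006,0],[0,0,0],0],[[0,-0.012,0],[0,0,0],0],[[0,-0.018,0],[0,0,0],0],[[0,-0.024,0],[0,0,0],0],[[0,-0.03,0],[0,0,0],0],[[0,-0.036,0],[0,0,0],0],[[0,-0.042,0],[0,0,0],0],[[0,-0.048,0],[0,0,0],0],[[0,-0.054,0],[0,0,0],0],[[0,-0.06,0],[0,0,0],0]]'
python3 -m pendant '[[[0,0,0],[0,0,0],0],[[0,0.01,0],[0,0,0],0],[[0,0.02,-0.01],[0,0,0],0],[[0,0.03,-0.04],[0,0,0],0],[[0,0.04,-0.08],[0,0,0],0],[[0,0.06,-0.1],[0,0,0],0],[[0,0.06,-0.1],[0,0,0],0]]'
python3 - <<'E'
from h import *
c=snap('side')
cv2.imwrite('pics/s4.png',cv2.resize(c['color'][180:360,200:440,::-1],None,fx=2.5,fy=2.5))
E
```

```text
time: 3.17
tool_pos: [453.2, 132.9, 193.7]
tcp_rot: [3.142, -0.0, 1.183]
contact_force: [0.6, 0.1, 0.8]
grip_width: 0.6
time: 3.75
tool_pos: [513.7, 108.7, 298.9]
tcp_rot: [3.13, -0.005, 1.182]
contact_force: [1.2, 0.4, 0.5]
grip_width: 0.1
```

View pics/s4.png

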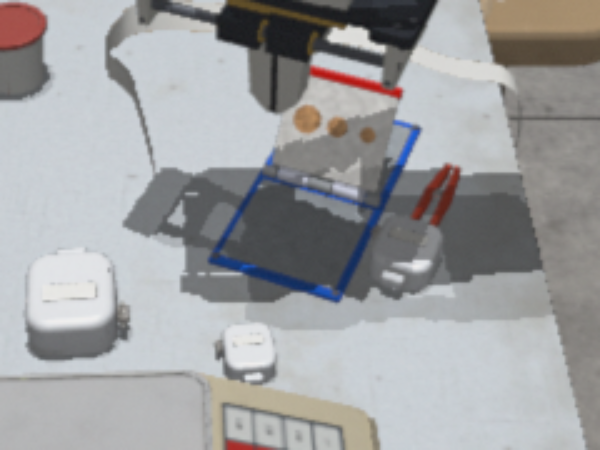

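The counter is beside the board's −x edge. I'll check from close up whether it is fully off and level.

```bash

python3 - <<'E'
from h import *
import pickle
c=snap('wrist','w5.png');s=snap('scene')
pickle.dump((c,s),open('d5.pkl','wb'))
e=cv2.resize(s['color'][170:290,130:290,::-1],None,fx=3.5,fy=3.5);
w=c['color'][:260,:,::-1];w=cv2.resize(w,None,fx=.42*420/260*.85,fy=.42*420/260*.85) if 0 else c['color'][:420,:300,::-1]
h=420;cv2.imwrite('pics/w5c.png',np.hstack([w,cv2.resize(e,(500,420))]))
E
```

```text
(no output)
```

View pics/w5c.png

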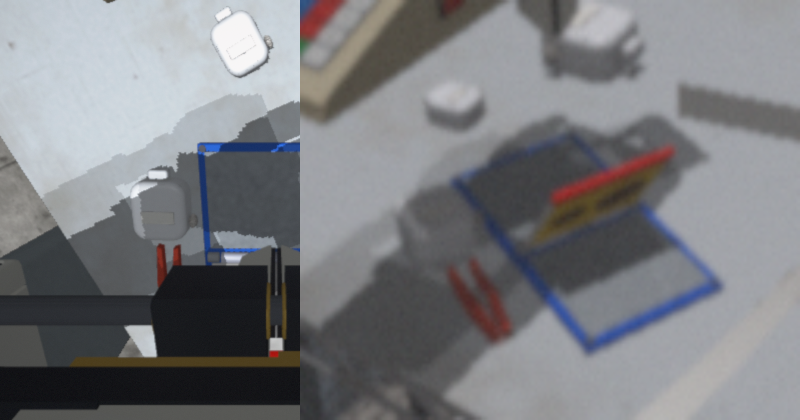

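```bash

python3 - <<'E'
from h import *
import pickle
c,s=pickle.load(open('d5.pkl','rb'))
a=-.388;ex=np.array([np.cos(a),np.sin(a)]);ey=np.array([-ex[1],ex[0]]);o=np.array([481.6,69.6])
def b(p,z): q=onz(c,p,z)[:2]-o; return (q@ex).round(1),(q@ey).round(1)
for n,p,z in(('boardTL',(199,144),6),('spineL',(206,251),6),('ctr right',(187,205),25),('ctr right top',(184,205),33),('ctr left',(131,205),25),('top',(160,178),33),('bot',(160,240),25),('knob',(198,222),20),('pegtop',(165,246),8)): print(n,b(p,z))
E
```

```text
boardTL (np.float64(-47.4), np.float64(98.0))
spineL (np.float64(-47.8), np.float64(3.4))
ctr right (np.float64(-56.0), np.float64(52.3))
ctr right top (np.float64(-56.1), np.float64(54.7))
ctr left (np.float64(-100.5), np.float64(52.4))
top (np.float64(-72.3), np.float64(75.9))
bot (np.float64(-80.6), np.float64(22.3))
knob (np.float64(-49.6), np.float64(36.1))
pegtop (np.float64(-83.2), np.float64(9.3))
```

The counter stands about 6–8 mm off the board edge, with its knob near the edge. I'll nudge it 8 mm further for margin and then raise the tool.

```bash
python3 -m pendant '[[[0,-0.03,0.03],[0,0,0],0],[[0,-0.042,0.07],[0,0,0],0],[[0,-0.042,0.105],[0,0,0],0],[[0,-0.042,0.105],[0,0,0],0],[[0,-0.05,0.105],[0,0,0],0],[[0,-0.056,0.105],[0,0,0],0],[[0,-0.062,0.105],[0,0,0],0],[[0,-0.068,0.105],[0,0,0],0],[[0,-0.074,0.105],[0,0,0],0],[[0,-0.074,0.105],[0,0,0],0]]'
python3 -m pendant '[[[0,0.015,0],[0,0,0],0],[[0,0.02,-0.03],[0,0,0],0],[[0,0.04,-0.07],[0,0,0],0],[[0,0.06,-0.105],[0,0,0],0],[[0,0.074,-0.105],[0,0,0],0],[[0,0.074,-0.105],[0,0,0],0],[[0,0.074,-0.105],[0,0,0],0]]'
python3 - <<'E'
from h import *
o=get_obs();print(o['tool_pos'],o['tcp_rot'])
c=snap('wrist')
s=snap('side')
cv2.imwrite('pics/w6.png',np.hstack([c['color'][100:300,60:300,::-1],cv2.resize(s['color'][230:330,300:420,::-1],(240,200))]))
E
```

```text
time: 4.73
tool_pos: [439.4, 138.4, 188.7]
tcp_rot: [-3.14, 0.001, 1.183]
contact_force: [-0.5, -0.9, -0.4]
grip_width: 0.4
time: 5.32
tool_pos: [509.1, 109.7, 293.6]
tcp_rot: [-3.141, 0.0, 1.182]
contact_force: [0.0, 0.1, 0.4]
grip_width: 0.5
[509.10649314 109.69822534 293.60668345] [-3.14133737e+00  4.54900172e-05  1.18191481e+00]
```

View pics/w6.png

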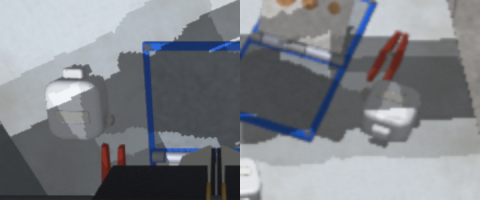

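The counter now stands clear of both the board and the peg. Next I'll carry the fingertip over the leaf to its −y side and lower it behind the free edge.

```bash
python3 -m pendant '[[[-0.03,0,0],[0,0,0],0],[[-0.06,-0.011,0],[0,0,0],0],[[-0.09,-0.011,0],[0,0,0],0],[[-0.12,-0.011,0],[0,0,0],0],[[-0.13,-0.011,0],[0,0,0],0],[[-0.13,-0.011,0.0],[0,0,0],0],[[-0.13,-0.011,0.03],[0,0,0],0],[[-0.13,-0.011,0.066],[0,0,0],0],[[-0.13,-0.011,0.066],[0,0,0],0],[[-0.13,-0.011,0.066],[0,0,0],0]]'
python3 -m pendant '[[[0.01,0,0],[0,0,0],0],[[0.02,0,0],[0,0,0],0],[[0.027,0,0],[0,0,0],0],[[0.034,0,0],[0,0,0],0],[[0.041,0,0],[0,0,0],0],[[0.048,0,0],[0,0,0],0],[[0.055,0,0],[0,0,0],0],[[0.062,0,0],[0,0,0],0],[[0.069,0,0],[0,0,0],0],[[0.076,0,0],[0,0,0],0]]'
python3 - <<'E'
from h import *
s=snap('side')
cv2.imwrite('pics/s7.png',cv2.resize(s['color'][130:330,200:440,::-1],None,fx=2.5,fy=2.5))
E
```

```text
time: 6.25
tool_pos: [449.5, -5.1, 226.5]
tcp_rot: [-3.136, 0.001, 1.184]
contact_force: [-0.5, -0.2, 0.6]
grip_width: 0.6
time: 7.08
tool_pos: [478.9, 64.7, 227.6]
tcp_rot: [-3.141, 0.0, 1.183]
contact_force: [-1.1, -2.5, -2.4]
grip_width: 0.0
```

View pics/s7.png

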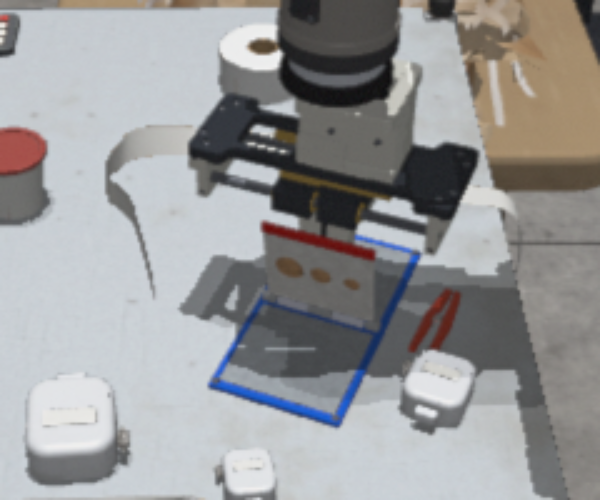

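The leaf is about upright with the finger behind it, and the counter is untouched. I'll push it over and then down.

```bash
python3 -m pendant '[[[0.008,0,0],[0,0,0],0],[[0.016,0,0],[0,0,0],0],[[0.024,0,0],[0,0,0],0],[[0.032,0,0],[0,0,0],0],[[0.04,0,0],[0,0,0],0],[[0.048,0,0],[0,0,0],0],[[0.055,0,0],[0,0,0],0],[[0.062,0,0],[0,0,0],0],[[0.066,0,0],[0,0,0],0],[[0.066,0,0],[0,0,0],0]]'
python3 -m pendant '[[[0,0,0.005],[0,0,0],0],[[0,0,0.01],[0,0,0],0],[[0,0,0.015],[0,0,0],0],[[0,0,0.02],[0,0,0],0],[[0,0,0.025],[0,0,0],0],[[0,0,0.029],[0,0,0],0],[[0,0,0.033],[0,0,0],0],[[0,0,0.036],[0,0,0],0],[[0,0,0.038],[0,0,0],0],[[0,0,0.038],[0,0,0],0]]'
python3 - <<'E'
from h import *
s=snap('side')
cv2.imwrite('pics/s8.png',cv2.resize(s['color'][130:330,200:440,::-1],None,fx=2.5,fy=2.5))
E
```

```text
time: 7.97
tool_pos: [504.0, 126.1, 227.8]
tcp_rot: [3.141, -0.001, 1.184]
contact_force: [0.6, 0.0, -0.5]
grip_width: 0.1
time: 8.8
tool_pos: [503.6, 125.2, 189.8]
tcp_rot: [-3.141, 0.0, 1.183]
contact_force: [-0.9, 0.3, 0.8]
grip_width: 0.2
```

View pics/s8.png

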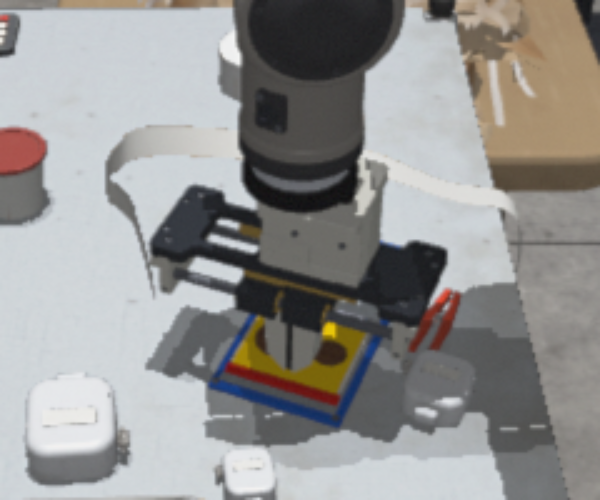

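The yellow face is up and the leaf is nearly flat. I'll press in small steps until a clear reaction force appears.

```bash
python3 -m pendant '[[[0,0,0.001],[0,0,0],0],[[0,0,0.001],[0,0,0],0],[[0,0,0.002],[0,0,0],0],[[0,0,0.002],[0,0,0],0]]'
python3 -m pendant '[[[0,0,0.001],[0,0,0],0],[[0,0,0.001],[0,0,0],0],[[0,0,0.002],[0,0,0],0],[[0,0,0.002],[0,0,0],0]]'
```

```text
time: 9.18
tool_pos: [503.6, 125.2, 189.4]
tcp_rot: [3.141, -0.0, 1.183]
contact_force: [-5.4, -0.6, 18.4]
grip_width: 0.6
time: 9.52
tool_pos: [503.5, 125.3, 189.1]
tcp_rot: [3.14, -0.0, 1.183]
contact_force: [-10.8, -1.3, 35.6]
grip_width: 0.9
```

The leaf is firmly bottomed at 36 N. I'll retreat upward and away, then check.

```bash
python3 -m pendant '[[[0,0,-0.01],[0,0,0],0],[[0,0,-0.04],[0,0,0],0],[[0,0,-0.08],[0,0,0],0],[[-0.03,0.0,-0.11],[0,0,0],0],[[-0.06,0,-0.14],[0,0,0],0],[[-0.09,0,-0.17],[0,0,0],0],[[-0.11,0,-0.19],[0,0,0],0],[[-0.11,0,-0.19],[0,0,0],0],[[-0.11,0,-0.19],[0,0,0],0]]'
python3 - <<'E'
from h import *
s=snap('side');c=snap('wrist')
cv2.imwrite('pics/s9.png',np.hstack([cv2.resize(s['color'][200:320,250:410,::-1],(400,300)),cv2.resize(c['color'][:,:,::-1],(400,300))]))
a=-.388;ex=np.array([np.cos(a),np.sin(a)]);ey=np.array([-ex[1],ex[0]]);o=np.array([481.6,69.6])
for n,v in(('side',s),('wrist',c)):
  im=v['color'].astype(int);m=(im[...,0]>im[...,1]+50)&(im[...,0]>im[...,2]+50)
  k,l,st,ce=cv2.connectedComponentsWithStats(m.astype(np.uint8))
  for i in range(1,k):
    for_z=[onz(v,ce[i],z)[:2]-o for z in(9,20)]
    if st[i,4]>40: print(n,ce[i].round(),[((q@ex).round(1),(q@ey).round(1)) for q in for_z])
E
```

```text
time: 10.27
tool_pos: [461.9, 22.6, 376.9]
tcp_rot: [3.139, -0.001, 1.181]
contact_force: [-0.1, 0.2, -0.9]
grip_width: -0.0
side [203. 190.] [(np.float64(327.7), np.float64(-89.2)), (np.float64(318.8), np.float64(-76.6))]
side [370. 258.] [(np.float64(-75.7), np.float64(-19.3)), (np.float64(-78.1), np.float64(-7.8))]
side [377. 260.] [(np.float64(-88.7), np.float64(-19.0)), (np.float64(-90.9), np.float64(-7.5))]
side [313. 283.] [(np.float64(0.7), np.float64(80.3)), (np.float64(-2.9), np.float64(90.2))]
side [ 76. 316.] [(np.float64(340.3), np.float64(307.9)), (np.float64(331.2), np.float64(314.1))]
side [308. 366.] [(np.float64(-54.6), np.float64(244.0)), (np.float64(-57.3), np.float64(251.3))]
wrist [276.  47.] [(np.float64(-0.1), np.float64(82.1)), (np.float64(-0.1), np.float64(80.4))]
wrist [191. 156.] [(np.float64(-89.4), np.float64(-22.4)), (np.float64(-86.6), np.float64(-20.7))]
wrist [203. 158.] [(np.float64(-77.0), np.float64(-25.0)), (np.float64(-74.6), np.float64(-23.2))]
wrist [556. 184.] [(np.float64(301.5), np.float64(-53.3)), (np.float64(291.9), np.float64(-50.6))]
```

View pics/s9.png

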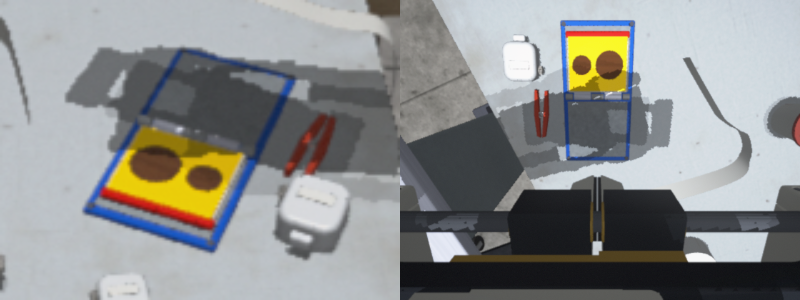

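Both views put the red edge at about z = 11 mm, which is flat. The counter stands upright on the bench and the peg is unmoved.

```bash
python3 -c "
from plant import close_job
print(close_job())"
```

```text
the job is handed in; nothing more can be done
None
```

I handed in the job with the leaf turned over and pressed flat on the +y page. The tally counter stands on the bench, off the board. It took about 10 s of the 51 s allowed.

- **Counter:** I pushed the middle-sized one off the board's −x side with closed fingertips. It ended about 6–8 mm clear, so I nudged it roughly 8 mm further. I judged that it stands upright from the pictures and did not measure its tilt or height.
- **Leaf:** I pushed its free edge up and over from behind, then pressed it down until the reaction force reached about 36 N. The final two-view check puts the red edge at about z = 11 mm, at board (0, 82). That is flat to within 2–3 mm.
- **Peg, cup and roll:** The peg is within about 2–3 mm of its start. The arm did not go near the cup or the label roll. The cup was in its original place in the last side view; I did not look at the roll again after the push.
- **Disagreement:** After the first push, the counter's edge measured about 13 mm off where the finger width I assumed would have left it. I relied on the camera and the extra nudge, and nothing else disagreed.

The robot was clear of everything at hand-in, with the fingertips about 200 mm above the bench.

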